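# Close the cutlery steriliser, refit its knob and hold it pressed

### The arm

A 6-joint arm with a two-finger parallel gripper is mounted at the origin on the work surface. World frame = base frame: x ahead of the robot, y to its left, z up, the work surface at z = 0. Lengths are in m, angles in degrees, forces in N, time in s.
With the tool pointing down it reaches from about 0.25 to 0.725 m from the base axis. Payload 9.7 kg.
Tool frame: the origin (TCP) lies on the centre line of the jaws, within the pads' length; the fingertips stand 19 mm ahead of it and the grasp point (between the pads) is the TCP (bot.tcp_to_tips is the z of the fingertips in the tool frame, in m); z points along the fingers, y is the line along which they close (so a half turn about z gives the same grasp; the last joint's range is limited). The gripper opens to 85 mm and grips with 20 to 120 N. Pads are 22 mm wide; open, the fingers measure 114 mm over their backs; the gripper's body (76 mm by 85 mm) begins 54 mm behind the grasp point. The pads swing forward as they close: fully open they stand 13 mm farther back than shut.
Start: joints at [74.427, 4.979, 10.078, 95.1, 0, 90], TCP at [0.148, 0.53, 0.25] pointing down, gripper open.
Joint ranges: [-179.16, 179.16], [-48.56, 103.87], [-65.8, 70.77], [-126.05, 130.52], [-82.76, 87.17], [-180, 180]. Speed limits (degrees/s): [127.2, 127.2, 147.25, 180, 180, 180].

### API

Orientations are given as [roll, pitch, yaw] about the fixed x, y, z axes, in that order (R = Rz(yaw) Ry(pitch) Rx(roll)).
In Python, from workcell import bot gives the robot as it stands. The module is installed in compiled form; this text tells all that it offers.
- The arm moves only by the tool play_rows, never from a script. Its argument "increments" is a list of rows, each an object with "slide": the shift along the tool's x, y, z in mm, a list of three; "angular": the turn, a rotation vector about the tool's x, y, z in degrees, a list of three; "claw": the opening, from -1 (shut) to 1 (fully open). In form: [{"slide": [x, y, z], "angular": [rx, ry, rz], "claw": claw}, ...]. A call has 1 to 8 rows; each row shifts and turns the commanded pose from where the row before left it, along the tool's axes as they then stand; what a row does not reach is not made up. A row lasts 1/10 s, in which the tool goes at most 50 mm and 8.59 degrees, less where a joint would pass 70% of its speed; a pose out of reach is approached as far as the arm can. A call is refused whole if a number of a shift passes 50 or a number of a turn 8.59, either way. A call with a gripper value outside its range is refused whole. The fingers move at their own pace and stop on an object; "squeeze" is the grip in N (left out, the last holds). Time passes only in rows, so rows that do not move let the fingers close. It gives the time, the measured TCP pose, the force, the opening and the grip force at its end, in the units of the state.
- bot.get_obs(): the state, without advancing time (a new reading comes with each control period).
- bot.camera(name): name is "scene" or "top" or "wrist"; returns the picture (384x512x3 uint8, red, green, blue); there is no depth.
- bot.camera_info(name): a dict with "fovy" (degrees; the focal length in pixels is half the picture's height over the tangent of half this angle, whatever the lens; pixels are square), "cx", "cy" (the principal point, pixels), "R" (3x3) and "t" (3): a world point X has camera coordinates R X + t. Camera axes: x right, y down, z forward; pixel columns grow to the right and rows downward; lengths in m; the calibration is good to about 2 mm. A picture is of the moment at which its call begins: read the wrist's pose just before it. camera_info takes no time and is no camera call; for the wrist camera it gives the pose at the moment of the call.
- bot.job_done(): hands the job in; it is judged then, once.
The state is a dict: "time": time; "q": joint angles; "qd": joint speeds; "joint_efforts": joint torques, N m; "ee_pos": TCP position; "tcp_rot": TCP orientation; "wrist_force": force on the tool from outside, world axes, zero at the start; "torque": the same for the moment, N m; "opening": finger opening in m; "grasp_force": force on a finger pad.
Only numpy, scipy, OpenCV 4.12 (cv2) and the standard library are available. Lean on these libraries where they do the work, as an engineer would, in place of code of your own. Each camera call takes 0.05 s, during which the arm holds its last target. There are 200 camera calls.

### The job

Get the cutlery steriliser going: fold down its plain inner flap first (on the robot's right), then the outer flap with the strip on its edge, both fully closed. Then take the washed black knob from the draining mat, turn it so that its pointer looks the way the flat of the D-shaft looks, push it fully onto the shaft and press it well in against the spring, finishing while you still hold it pressed in there. Leave the other things on the counter where they are.

Things in the scene. Friction and masses are not known exactly. Their poses are not given: they have to be found in the camera images.
- steriliser: Cutlery steriliser fixed on the counter: open-topped steel case 240 x 190 x 85 mm (x, y, z) with cutlery inside; joined to its end nearest the robot a grey control ledge, 90 x 190 mm, 70 mm high. Origin: centre of the case's underside, on the counter; x points away from the ledge (and robot), y to the robot's left, z up; yaw within 0.25 rad of the robot's.
- inner_flap (a joint): Hinge of the inner flap, rad: 0 closed (level), 1.57 upright, 1.9 stop (leans outwards); starts at 1.3 to 1.75. Stiff: it stays where left; 2 N at its free edge moves it. On the case's right (-y) side: plain aluminium sheet, 225 mm along the hinge x 88 mm x 4 mm. Closed, it is the lower of the two.
- outer_flap (a joint): Hinge of the outer flap, rad: 0 closed (level), 1.57 upright, 1.9 stop (leans outwards); starts at 1.3 to 1.75. Stiff: it stays where left; 2 N at its free edge moves it. On the left (+y) side: aluminium sheet, 225 mm along the hinge x 100 mm x 4 mm, with a strip 10 mm wide, 6 mm high along the free edge on its outer face. Closed, it lies 7 mm above the inner flap and overlaps its edge.
- inner_hinge (a point): Middle of the inner flap's hinge line (along the case's x), 88 mm above the counter, mid-thickness. Turns with the flap: y runs along the sheet from hinge to free edge, z is the normal of the face that is on top when closed (outside when open).
- inner_edge (a point): Middle of the inner flap's free edge, 88 mm from its hinge, mid-thickness; same axes as inner_hinge.
- outer_hinge (a point): Middle of the outer flap's hinge line (along the case's x), 95 mm above the counter, mid-thickness. Turns with the flap: -y runs along the sheet from hinge to free edge, z is the normal of the face that is on top when closed (outside when open).
- outer_edge (a point): Middle of the outer flap's free edge, 100 mm from its hinge, mid-thickness; same axes as outer_hinge.
- shaft_tip (a point): Top centre of the upright brass D-shaft on the ledge, 165 mm from the case's centre towards the robot, 96 mm above the counter when not pressed. 14 mm in diameter, standing 26 mm out of the ledge, with one flat, 3.5 mm from the axis, on the side its -x axis points to; the top 3 mm taper in by 2 mm. z up. Stiff to turn (0.2 N m); starts up to 0.6 rad off the case's yaw.
- plunger (a joint): How far the shaft is pressed down, m: 0 = out, 0.008 = stop. A spring pushes it out: 4 N to start, 10 N at the stop.
- knob_mid (a point): Loose black knob (40 to 85 g), upright on the 4 mm thick white draining mat right of the steriliser; this point is on its axis half-way up, 21 mm above its underside. Round skirt 42 mm in diameter, 18 mm high; on it a grip bar 12 mm thick (along y), 24 mm high, from x -22 to +18 mm. Its -x axis points along the bar to the pointer end (white line on top). Within 0.6 rad of the robot's yaw.
- knob_bore (a point): Centre of the knob's underside, the mouth of its D-shaped bore; axes as knob_mid. Bore 14 mm deep, 16.5 mm in diameter, flat on the pointer (-x) side, 4.75 mm from the axis: it fits when the pointer looks the way the shaft's flat looks (within 0.2 rad). Fully on, the bore's roof rests on the shaft's top: knob_mid is 7 mm above shaft_tip, the underside 12 mm above the ledge.
- jar_mid (a point): Bystander: glass jar with a steel cap, 46 mm in diameter, 65 mm high, on the mat; centre, half-way up.
- dish_mid (a point): Bystander: white sauce dish, 70 mm in diameter, 25 mm high, on the mat; centre, half-way up.
- cup_mid (a point): Bystander: steel cup, 70 mm in diameter, 75 mm high, left of the steriliser; centre, half-way up.
- spatula_mid (a point): Bystander: spatula lying on the left; a point near its middle.
Mind the look-alikes: they are no part of the job. What is meant by the part that bears knob_mid is not orange, and is the smaller of those in its own colour.

How it is judged (in metres and radians):
On the way, in this order (a step that is already met when the one before it is completed fails the run):
1. the inner flap is closed while the outer flap is still open (value of joint inner_flap below 0.1 rad and value of joint outer_flap above 0.8 rad), for 0.1 s.
2. the outer flap is closed over it (value of joint each of inner_flap, outer_flap below 0.1 rad), for 0.2 s.
3. the knob is fully on the D-shaft, flat to flat (horizontal distance between knob_mid and shaft_tip below 0.004 m and z of knob_mid in the frame of shaft_tip below 0.0105 m and angle between the x axis of knob_mid and the x axis of shaft_tip, either way round below 0.3 rad and angle between knob_mid's own z axis and vertical below 0.15 rad), for 0.1 s.
At the end, for the whole second after the job is handed in: Both flaps closed (0.1 rad); knob fully on the shaft (knob_mid under 10.5 mm above shaft_tip, within 4 mm sideways, 0.3 rad of alignment, 0.15 rad of tilt); the shaft held down over 3 mm, pressed by the knob with over 3 N; fingers on the knob with over 2 N (all of step 2 and all of step 3 and value of joint plunger above 0.003 m and contact force between the fingers and knob above 2 N and contact force between plunger and knob above 3 N); the arm keeps its last pose, push and grip.
It fails at once if a bystander (jar, dish, cup, spatula) is moved by more than 3 cm (distance of any of jar_mid, dish_mid, cup_mid, spatula_mid from where it was at the start of the episode above 0.03 m).
It also fails if it takes over 64 s, if anything falls off the work surface, if the arm or the gripper's body presses on something with over 40 N, if the wrist force passes 120 N, or if a joint passes its speed limit or range.

## Working session

There is one attempt and no reset: what is moved stays moved. The work goes in short steps, Python scripts to look and compute and a tool call to move; the robot and the scene stay as the last step left them, time stands still between calls to the robot, and variables do not carry over. Pictures are saved under pics/ and viewed, at most 10 in all, crops included, and the job is handed in when it is done.

Besides the shell and the picture viewer there is one more tool, called after ">>>" by a JSON object that holds its "api" and its "payload", one argument or row to a line. play_rows: Moves the arm, as the interface text tells. Its arguments: {"type":"object","properties":{"increments":{"type":"array"},"squeeze":{"type":"number"}},"required":["increments"]}

```bash
mkdir -p pics; cat > h.py <<'E'
import numpy as np, cv2
from workcell import bot
def snap(name,fn):
    info=bot.camera_info(name); im=bot.camera(name); cv2.imwrite('pics/'+fn,im[:,:,::-1]); np.save('pics/'+fn+'.npy',im); return im,info
def K(info,h=384):
    f=h/2/np.tan(np.radians(info['fovy'])/2); return f
def ray(info,u,v):
    f=K(info); R=np.array(info['R']);t=np.array(info['t'])
    d=R.T@np.array([(u-info['cx'])/f,(v-info['cy'])/f,1]); return -R.T@t,d
def atz(info,u,v,z):
    o,d=ray(info,u,v); return o+d*(z-o[2])/d[2]
def proj(info,X):
    f=K(info); c=np.array(info['R'])@np.array(X)+np.array(info['t']); return c[0]/c[2]*f+info['cx'],c[1]/c[2]*f+info['cy']
E
python3 - <<'E'
from h import *
import pickle
ims={}
for n in('scene','top'):
    im,i=snap(n,n+'1.png'); pickle.dump(i,open(n+'.pkl','wb')); print(n,{k:np.round(v,3).tolist() for k,v in i.items()})
    ims[n]=im
cv2.imwrite('pics/both.png',cv2.resize(np.hstack([ims['scene'],ims['top']]),(800,300))[:,:,::-1])
big=cv2.resize(ims['top'],(800,600),interpolation=cv2.INTER_CUBIC);cv2.imwrite('pics/topbig.png',big[:,:,::-1])
big=cv2.resize(ims['scene'],(800,600),interpolation=cv2.INTER_CUBIC);cv2.imwrite('pics/scenebig.png',big[:,:,::-1])
print(bot.get_obs())
E
```

```text
scene {'fovy': 48.638, 'cx': 254.351, 'cy': 187.077, 'R': [[0.024, 1.0, 0.019], [0.761, -0.006, -0.648], [-0.648, 0.03, -0.761]], 't': [-0.054, -0.303, 1.653]}
top {'fovy': 54.146, 'cx': 257.725, 'cy': 192.215, 'R': [[-0.014, -1.0, -0.011], [-0.988, 0.016, -0.154], [0.154, 0.008, -0.988]], 't': [0.053, 0.482, 0.951]}
{'time': 0.1, 'q': array([ 7.44257454e+01,  5.00837556e+00,  1.00405228e+01,  9.50993139e+01,
       -4.00126063e-04,  8.99991958e+01]), 'qd': array([ 0.00492545, -0.06649212,  0.15859899,  0.13251875, -0.03860643,
        0.01420759]), 'joint_efforts': array([-4.57168999e-04, -5.21559334e+01,  4.65654659e+01,  1.59899297e-02,
       -1.04247192e-04,  6.48398668e-07]), 'ee_pos': array([0.14762351, 0.52963981, 0.24966355]), 'tcp_rot': array([-1.79932833e+02,  3.99183009e-04,  1.64426550e+02]), 'wrist_force': array([-0.33306485, -0.17114596,  0.37830532]), 'torque': array([ 0.02153278,  0.02171533, -0.00411963]), 'grasp_force': 0.0, 'opening': 0.08573330712810077}
```

View pics/topbig.png

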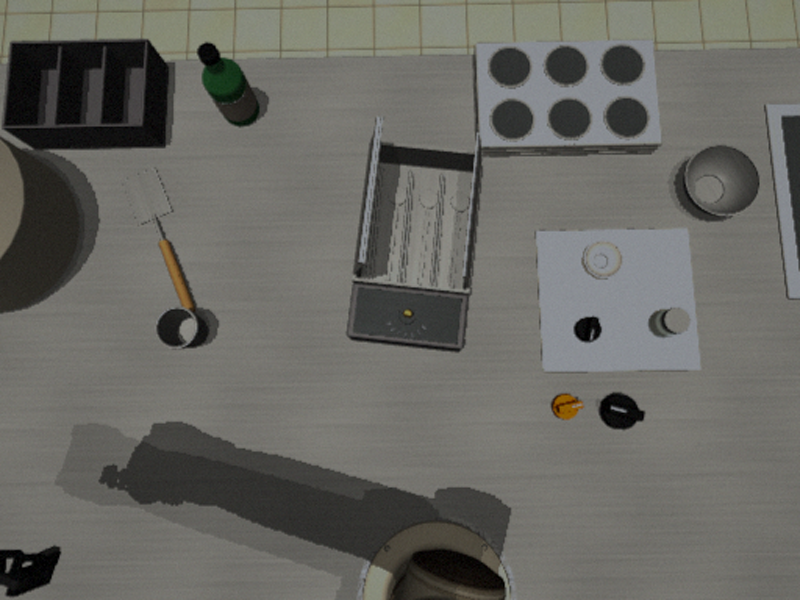

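View pics/scenebig.png

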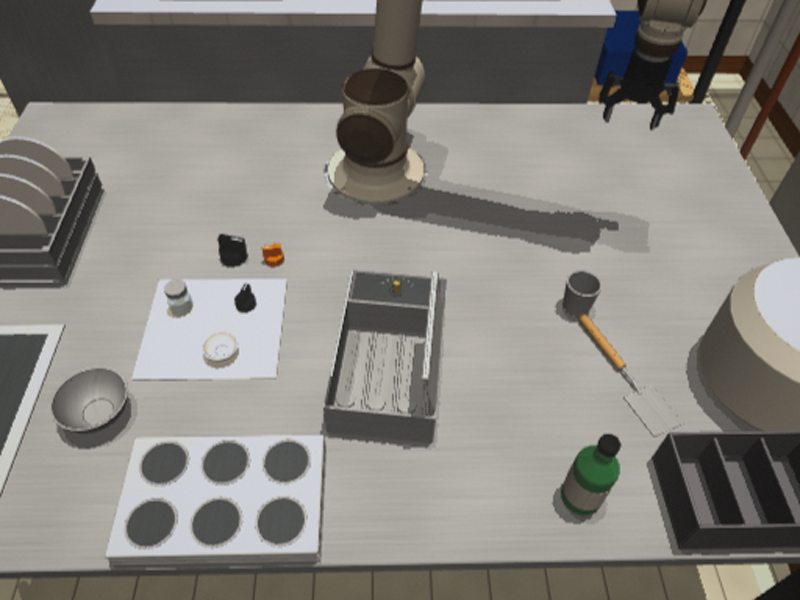

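The top view (800x600 scale) shows the steriliser ledge around (408,314) with the shaft there. The left outer flap runs (378,120)-(360,272) and the right inner flap (480,140)-(470,290). Knob candidates are the small black one on the mat (588,329), the orange one (567,406) and the larger black one (621,411). I choose (588,329): it is not orange, is the smaller of the black ones, and sits on the mat.

```bash
python3 - <<'E'
from h import *
import pickle
i=pickle.load(open('top.pkl','rb'));s=pickle.load(open('scene.pkl','rb'))
q=lambda u,v,z:np.round(atz(i,u*.64,v*.64,z),4)
for n,u,v,z in [('shaft',408,313.5,.096),('ledgeBL',355,283,.07),('BR',470,292,.07),('FR',464,349,.07),('FL',348,337,.07),('knob',588,328,.046),('jar',677,320,.065),('dish',602,260,.025),('cup',180,328,.07),('matTL',538,231,.004),('matBL',543,370,.004)]: print(n,q(u,v,z))
# shaft from two views
def tri(a,b):
    A=[];B=[]
    for inf,(u,v) in((i,a),(s,b)):
        o,d=ray(inf,u*.64,v*.64);d/=np.linalg.norm(d);P=np.eye(3)-np.outer(d,d);A.append(P);B.append(P@o)
    return np.linalg.lstsq(np.vstack(A),np.hstack(B),rcond=None)[0].round(4)
print('tri shaft',tri((408,313),(397,282)))
print('outer near top',tri((361,265),(436,273)),)
A=np.load('pics/top1.png.npy')
c=lambda x,y,r=26:cv2.resize(A[y-r:y+r,x-r:x+r],(400,400),interpolation=cv2.INTER_CUBIC)
d=cv2.resize(A[70:190,215:315],(500,600),interpolation=cv2.INTER_CUBIC)
cv2.imwrite('pics/crop.png',np.hstack([np.vstack([c(376,210)[:300],c(261,200)[:300]])[:, :300],d])[:,:,::-1])
S=np.load('pics/scene1.png.npy')
e=cv2.resize(S[165:290,200:295],(500,600),interpolation=cv2.INTER_CUBIC)
f=lambda x,y,r=20:cv2.resize(A[y-r:y+r,x-r:x+r],(300,300),interpolation=cv2.INTER_CUBIC)
cv2.imwrite('pics/crop.png',cv2.convertScaleAbs(np.hstack([np.vstack([f(376,210),f(261,200)]),e])[:,:,::-1],alpha=1.5))
E
```

```text
shaft [0.4523 0.0375 0.096 ]
ledgeBL [0.5075 0.1236 0.07  ]
BR [ 0.4895 -0.0641  0.07  ]
FR [ 0.3968 -0.0515  0.07  ]
FL [0.419 0.135 0.07 ]
knob [ 0.4301 -0.2596  0.046 ]
jar [ 0.4389 -0.3984  0.065 ]
dish [ 0.5493 -0.2974  0.025 ]
cup [0.4378 0.4081 0.07  ]
matTL [ 0.6083 -0.1951  0.004 ]
matBL [ 0.3637 -0.1914  0.004 ]
tri shaft [0.4533 0.0392 0.0952]
outer near top [0.5121 0.1058 0.1858]
```

View pics/crop.png

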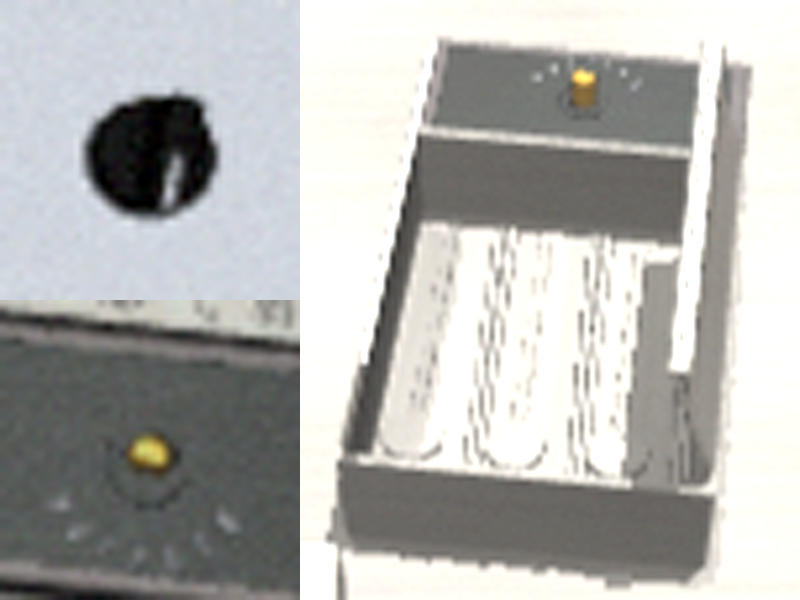

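The crop shows the chosen knob on the mat, its white line pointing towards the robot and slightly left (knob yaw about -0.27 rad). The shaft stands at mid-ledge and both flaps are close to upright. Steriliser: yaw is about -0.107, shaft at (0.453, 0.038), case centre at about (0.617, 0.020), which agrees with the given sizes. Next I move over, with the gripper shut.

>>> {"api": "play_rows", "payload": {
  "increments": [
    {"slide": [-36,-31,0],"angular": [0,0,0],"claw": -1},
    {"slide": [-36,-31,0],"angular": [0,0,0],"claw": -1},
    {"slide": [-36,-31,0],"angular": [0,0,0],"claw": -1},
    {"slide": [-36,-31,0],"angular": [0,0,0],"claw": -1},
    {"slide": [-36,-31,0],"angular": [0,0,0],"claw": -1},
    {"slide": [-36,-31,0],"angular": [0,0,0],"claw": -1},
    {"slide": [-36,-31,0],"angular": [0,0,0],"claw": -1},
    {"slide": [-36,-31,0],"angular": [0,0,0],"claw": -1}
  ]
}}

```text
time: 0.9
ee_pos: [0.359, 0.2118, 0.2502]
tcp_rot: [180.0, 0.0, 164.4]
wrist_force: [0.7, -0.3, -0.3]
opening: -0.0002
grasp_force: 0.0
```

>>> {"api": "play_rows", "payload": {
  "increments": [
    {"slide": [-20,-38,0],"angular": [0,0,0],"claw": -1},
    {"slide": [-20,-38,0],"angular": [0,0,0],"claw": -1},
    {"slide": [-20,-38,0],"angular": [0,0,0],"claw": -1},
    {"slide": [-20,-38,0],"angular": [0,0,0],"claw": -1}
  ]
}}

```text
time: 1.3
ee_pos: [0.3946, 0.0439, 0.2502]
tcp_rot: [-180.0, -0.0, 164.4]
wrist_force: [0.6, 0.3, 0.1]
opening: -0.0002
grasp_force: 0.0
```

```bash
python3 - <<'E'
from h import *
import pickle
o=bot.get_obs();print(o['q'].round(1),o['ee_pos'].round(4))
im,i=snap('wrist','w1.png');pickle.dump(i,open('w1.pkl','wb'))
print(i['fovy'],(-np.array(i['R']).T@i['t']).round(3),np.array(i['R']).round(3).tolist())
cv2.imwrite('pics/w1b.png',cv2.resize(im,(800,600))[:,:,::-1]);print(proj(i,[.4528,.038,.096]))
E
```

```text
[  6.4 -15.7  -9.1  96.7  -0.   21.9] [0.3946 0.0439 0.2502]
59.29202618654502 [0.329 0.063 0.374] [[0.269, 0.963, 0.001], [0.93, -0.26, 0.26], [0.251, -0.069, -0.966]]
(np.float64(256.9206175932912), np.float64(248.25867602352116))
```

View pics/w1b.png

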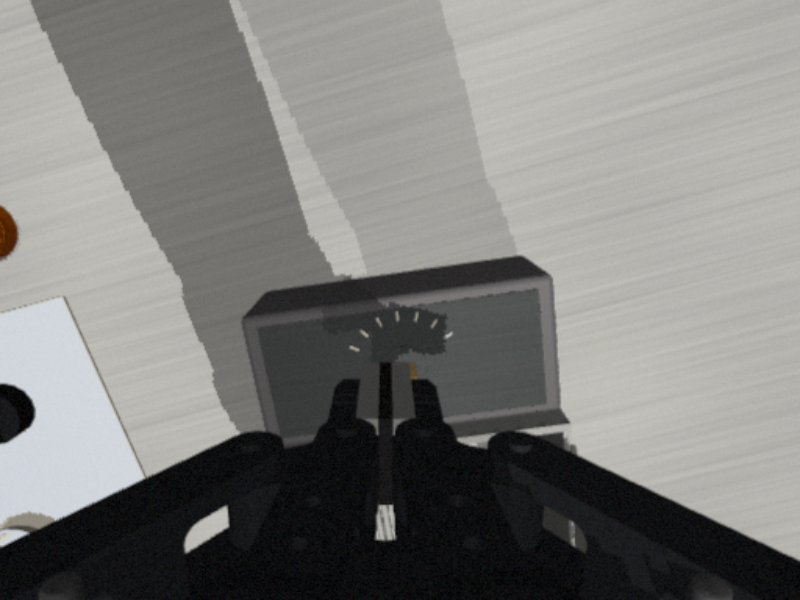

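The wrist view shows the shaft at (413,370), half hidden by a finger. The camera sits on the robot side and looks ahead. I go on to the outside of the inner flap.

>>> {"api": "play_rows", "payload": {
  "increments": [
    {"slide": [-41,-23,0],"angular": [0,0,0],"claw": -1},
    {"slide": [-41,-23,0],"angular": [0,0,0],"claw": -1},
    {"slide": [-41,-23,0],"angular": [0,0,0],"claw": -1},
    {"slide": [-41,-23,0],"angular": [0,0,0],"claw": -1},
    {"slide": [-41,-23,0],"angular": [0,0,0],"claw": -1},
    {"slide": [-41,-23,0],"angular": [0,0,0],"claw": -1},
    {"slide": [0,0,42],"angular": [0,0,0],"claw": -1},
    {"slide": [0,0,42],"angular": [0,0,0],"claw": -1}
  ]
}}

```text
time: 2.15
ee_pos: [0.5966, -0.1548, 0.1649]
tcp_rot: [180.0, 0.1, 164.3]
wrist_force: [-0.5, 0.7, -0.8]
opening: -0.0
grasp_force: 0.0
```

>>> {"api": "play_rows", "payload": {
  "increments": [
    {"slide": [4,24,-2],"angular": [0,0,0],"claw": -1},
    {"slide": [4,24,0],"angular": [0,0,0],"claw": -1},
    {"slide": [4,24,0],"angular": [0,0,0],"claw": -1},
    {"slide": [5,30,6],"angular": [0,0,0],"claw": -1},
    {"slide": [2.6,16,13],"angular": [0,0,0],"claw": -1},
    {"slide": [1.6,10,19],"angular": [0,0,0],"claw": -1},
    {"slide": [0.6,4,15],"angular": [0,0,0],"claw": -1},
    {"slide": [0,0,4],"angular": [0,0,0],"claw": -1}
  ]
}}

```text
time: 2.95
ee_pos: [0.6082, -0.0197, 0.1089]
tcp_rot: [180.0, -0.2, 164.5]
wrist_force: [-5.4, 7.0, 15.6]
opening: -0.0001
grasp_force: 8.0
```

>>> {"api": "play_rows", "payload": {
  "increments": [
    {"slide": [0,0,1],"angular": [0,0,0],"claw": -1},
    {"slide": [0,0,0],"angular": [0,0,0],"claw": -1},
    {"slide": [0,0,-20],"angular": [0,0,0],"claw": -1},
    {"slide": [0,0,-45],"angular": [0,0,0],"claw": -1},
    {"slide": [0,0,-45],"angular": [0,0,0],"claw": -1},
    {"slide": [0,0,-30],"angular": [0,0,0],"claw": -1}
  ]
}}

```text
time: 3.55
ee_pos: [0.6093, -0.021, 0.2541]
tcp_rot: [180.0, 0.2, 164.4]
wrist_force: [0.3, -0.5, 0.8]
opening: -0.0002
grasp_force: 0.0
```

```bash
python3 - <<'E'
from h import *
im,i=snap('scene','s2.png');im2,j=snap('top','t2.png')
import pickle
a=cv2.resize(im[150:300,170:320],(400,400));b=cv2.resize(im2[60:240,200:330],(400,400))
cv2.imwrite('pics/c2.png',np.hstack([a,b])[:,:,::-1])
E
```

```text
(no output)
```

View pics/c2.png

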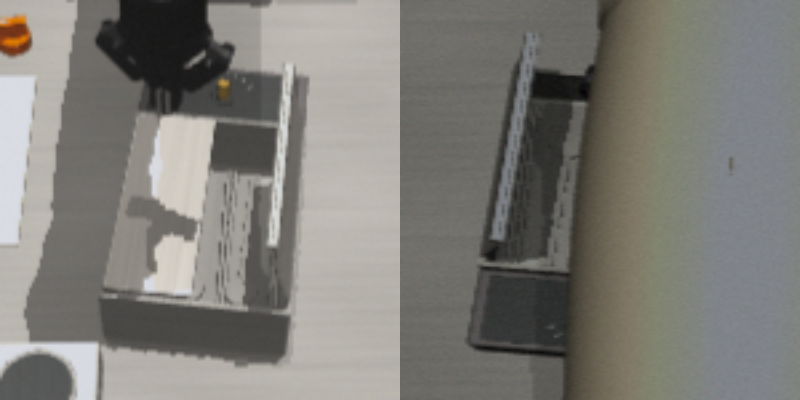

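The scene view shows the inner flap lying flat on the right and the outer flap still standing. Next I cross over it to its outside.

>>> {"api": "play_rows", "payload": {
  "increments": [
    {"slide": [7,43,0],"angular": [0,0,0],"claw": -1},
    {"slide": [7,43,0],"angular": [0,0,0],"claw": -1},
    {"slide": [7,43,0],"angular": [0,0,0],"claw": -1},
    {"slide": [7,43,0],"angular": [0,0,0],"claw": -1},
    {"slide": [7,43,0],"angular": [0,0,0],"claw": -1},
    {"slide": [0,0,40],"angular": [0,0,0],"claw": -1},
    {"slide": [0,0,39],"angular": [0,0,0],"claw": -1}
  ]
}}

```text
time: 4.35
ee_pos: [0.6338, 0.1975, 0.1704]
tcp_rot: [179.9, 0.1, 164.5]
wrist_force: [0.2, -0.1, -1.6]
opening: -0.0001
grasp_force: 0.0
```

>>> {"api": "play_rows", "payload": {
  "increments": [
    {"slide": [-4,-24,0],"angular": [0,0,0],"claw": -1},
    {"slide": [-4,-24,0],"angular": [0,0,0],"claw": -1},
    {"slide": [-4,-24,0],"angular": [0,0,0],"claw": -1},
    {"slide": [-5,-30,6],"angular": [0,0,0],"claw": -1},
    {"slide": [-2.6,-16,13],"angular": [0,0,0],"claw": -1},
    {"slide": [-1.6,-10,19],"angular": [0,0,0],"claw": -1},
    {"slide": [-0.6,-4,15],"angular": [0,0,0],"claw": -1},
    {"slide": [0,0,5],"angular": [0,0,0],"claw": -1}
  ]
}}

```text
time: 5.15
ee_pos: [0.6186, 0.0617, 0.1155]
tcp_rot: [-179.9, 0.1, 164.3]
wrist_force: [-15.2, -7.9, 46.9]
opening: -0.0001
grasp_force: 23.7
```

>>> {"api": "play_rows", "payload": {
  "increments": [
    {"slide": [0,0,0],"angular": [0,0,0],"claw": -1},
    {"slide": [0,0,0],"angular": [0,0,0],"claw": -1},
    {"slide": [0,0,-45],"angular": [0,0,0],"claw": -1},
    {"slide": [0,0,-45],"angular": [0,0,0],"claw": -1},
    {"slide": [0,0,-45],"angular": [0,0,0],"claw": 1},
    {"slide": [42,-18,0],"angular": [0,0,0],"claw": 1},
    {"slide": [42,-18,0],"angular": [0,0,0],"claw": 1},
    {"slide": [42,-18,0],"angular": [0,0,0],"claw": 1}
  ]
}}

```text
time: 5.95
ee_pos: [0.4818, 0.0451, 0.2475]
tcp_rot: [-180.0, -0.0, 164.4]
wrist_force: [-0.1, -0.3, 1.3]
opening: 0.0579
grasp_force: 0.0
```

>>> {"api": "play_rows", "payload": {
  "increments": [
    {"slide": [42,-18,0],"angular": [0,0,0],"claw": 1},
    {"slide": [0,0,0],"angular": [0,0,0],"claw": 1},
    {"slide": [0,0,0],"angular": [0,0,0],"claw": 1}
  ]
}}

```text
time: 6.25
ee_pos: [0.4371, 0.039, 0.2486]
tcp_rot: [180.0, 0.1, 164.4]
wrist_force: [0.3, 0.6, 0.2]
opening: 0.0855
grasp_force: 0.0
```

```bash
python3 - <<'E'
from h import *
import pickle
im,i=snap('wrist','w2.png');pickle.dump(i,open('w2.pkl','wb'));print(bot.get_obs()['ee_pos'])
u,v=proj(i,[.4528,.038,.096]);print(u,v)
u,v=int(u),int(v)
snap('scene','s3.png')
E
```

```text
[0.43786927 0.03911467 0.24832682]
249.4747919387847 203.20134217520348
```

>>> {"api": "play_rows", "payload": {
  "increments": [
    {"slide": [-10.3,-41.4,0],"angular": [0,0,0],"claw": 1},
    {"slide": [-10.3,-41.4,0],"angular": [0,0,0],"claw": 1},
    {"slide": [-10.3,-41.4,0],"angular": [0,0,0],"claw": 1},
    {"slide": [-10.3,-41.4,0],"angular": [0,0,0],"claw": 1},
    {"slide": [-10.3,-41.4,0],"angular": [0,0,0],"claw": 1},
    {"slide": [-10.3,-41.4,0],"angular": [0,0,0],"claw": 1},
    {"slide": [-10.3,-41.4,0],"angular": [0,0,0],"claw": 1},
    {"slide": [0,0,0],"angular": [0,0,0],"claw": 1}
  ]
}}

```text
time: 7.15
ee_pos: [0.4295, -0.264, 0.2464]
tcp_rot: [-180.0, -0.1, 164.2]
wrist_force: [-0.3, 0.5, 0.2]
opening: 0.0851
grasp_force: 0.0
```

```bash
python3 - <<'E'
from h import *
import pickle
im,i=snap('wrist','w3.png');pickle.dump(i,open('w3.pkl','wb'));print(bot.get_obs()['ee_pos'])
u,v=proj(i,[.43,-.26,.046]);print(u,v)
u3,v3=int(u),int(v);A=np.load('pics/w2.png.npy');r=40
S=np.load('pics/s3.png.npy')
def c(I,u,v,r,n):
    p=cv2.resize(I[v-r:v+r,u-r:u+r],(n,n),interpolation=cv2.INTER_CUBIC);print('crop origin',u-r,v-r,'scale',n/2/r);return cv2.convertScaleAbs(p,alpha=1.5)
cv2.imwrite('pics/c3.png',np.hstack([c(A,249,203,40,400),c(im,u3,v3,50,400)])[:,:,::-1])
cv2.imwrite('pics/c3.png',np.vstack([cv2.imread('pics/c3.png'),np.hstack([cv2.resize(S[170:280,200:400],(400,200)),cv2.resize(im,(400,200))])[:,:,::-1]]))
E
```

```text
[ 0.42961605 -0.26198931  0.24670358]
249.8890609649556 174.05270469997
crop origin 209 163 scale 5.0
crop origin 199 124 scale 4.0
```

View pics/c3.png

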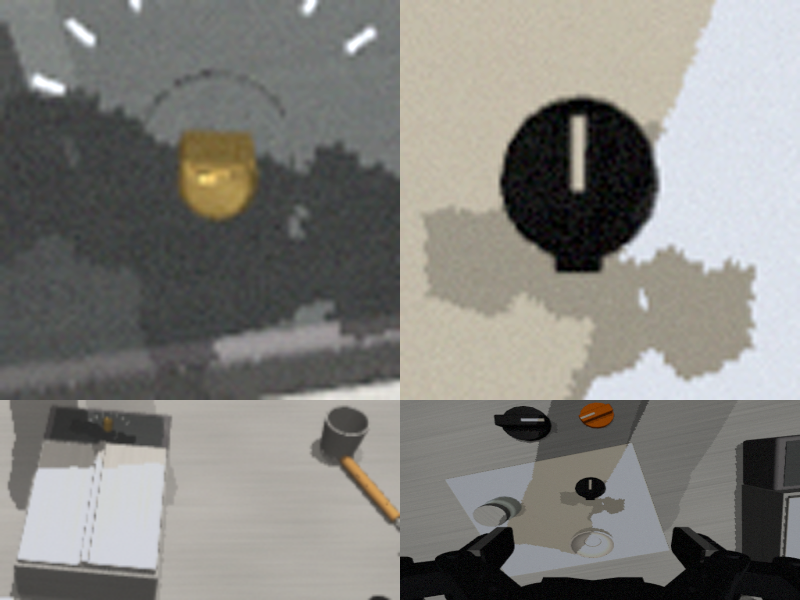

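The left crop shows the shaft's flat facing up in the image (towards the robot), with its edge nearly horizontal at crop (180-254, 133). The right crop shows the knob's line from (578,115) to (577,190), nearly vertical in the image. The inset shows both flaps closed. So both pointer and flat are nearly aligned with the tool, and I work out the numbers next.

```bash
python3 - <<'E'
from h import *
import pickle
A=np.load('pics/w2.png.npy').astype(float);i=pickle.load(open('w2.pkl','rb'));k=pickle.load(open('w3.pkl','rb'))
r,g,b=A[...,0],A[...,1],A[...,2]
m=(r-b)[180:215,235:270]
# subpixel upper boundary of brass per column
for thr in(25,35,45):
    pts=[]
    for c in range(m.shape[1]):
        col=m[:,c]; w=np.where(col>thr)[0]
        if len(w)>8 and w[0]>0:
            a=w[0]; pts.append((235+c,180+a-(col[a]-thr)/(col[a]-col[a-1])))
    pts=np.array(pts); p=pts[1:-1]
    s,c0=np.polyfit(p[:,0],p[:,1],1)
    P=[atz(i,u,s*u+c0,.07) for u in(p[0,0],p[-1,0])]; d=P[1]-P[0]
    print(thr,len(p),'flat edge',np.round(P,4).tolist(),'shaft yaw',np.degrees(np.arctan2(-d[0],d[1])), 'len',np.linalg.norm(d))
ys,xs=np.where(m>35);print('brass cols',235+xs.min(),235+xs.max(),'rows',180+ys.min(),180+ys.max())
# top face: bottom edge of D round top z .096 minus 0 (taper)
for X in ([.4525,.038,.096],[.4525,.038,.07]): print(proj(i,X))
# bright top rows
print(A[186:208,252].round().astype(int).tolist())
# knob
q=lambda x,y,z:atz(k,199+x/4,124+y/4,z)
a=q(178,115,.046);e=q(177,190,.046);d=a-e;print('knob line',a.round(4),e.round(4),'yaw',np.degrees(np.arctan2(-d[1],-d[0])),np.linalg.norm(d))
B=np.load('pics/w3.png.npy')[124:224,199:299].astype(int).max(2)
mm=(B<55).astype(np.uint8);n,l,st,ce=cv2.connectedComponentsWithStats(mm);j=1+st[1:,4].argmax();print(st[j],ce[j])
x,y,w,h,_=st[j]
print('skirt centre at z .022 L/R',atz(k,199+x,124+45,.022).round(4),atz(k,199+x+w,124+45,.022).round(4),'top',atz(k,199+x+w/2,124+y,.022).round(4))
print('tool',bot.get_obs()['tcp_rot'])
E
```

```text
25 13 flat edge [[0.4462, 0.0368, 0.07], [0.4496, 0.0473, 0.07]] shaft yaw -18.007907424485946 len 0.011108656252872568
35 12 flat edge [[0.4468, 0.0366, 0.07], [0.4498, 0.0463, 0.07]] shaft yaw -17.283312128985973 len 0.010181811689212351
45 10 flat edge [[0.4504, 0.0366, 0.07], [0.4515, 0.0449, 0.07]] shaft yaw -7.789463842894561 len 0.00841853593968687
brass cols 245 259 rows 190 206
(np.float64(249.38129467765128), np.float64(202.87769084671052))
(np.float64(249.10117899024232), np.float64(194.76123675222593))
[[78, 80, 80], [79, 79, 77], [78, 83, 81], [78, 68, 55], [79, 66, 36], [80, 69, 38], [81, 66, 35], [79, 66, 36], [79, 67, 36], [87, 73, 41], [101, 85, 43], [129, 107, 56], [131, 108, 61], [123, 104, 62], [113, 94, 52], [112, 95, 55], [110, 92, 51], [109, 91, 53], [102, 86, 43], [100, 84, 46], [80, 67, 40], [50, 48, 41]]
knob line [ 0.4082 -0.2603  0.046 ] [ 0.4258 -0.2656  0.046 ] yaw -16.714096016984687 0.018395735776494303
[  25   25   39   43 1199] [44.25938282 45.45537948]
skirt centre at z .022 L/R [ 0.4223 -0.2858  0.022 ] [ 0.4334 -0.2464  0.022 ] top [ 0.4077 -0.2603  0.022 ]
tool [ 1.79965948e+02 -1.38251294e-01  1.64226544e+02]
```

```bash
python3 - <<'E'
from h import *
import pickle
i=pickle.load(open('w2.pkl','rb'));k=pickle.load(open('w3.pkl','rb'))
def pr(inf,c,yaw,pts):
    C,S=np.cos(yaw),np.sin(yaw)
    return np.array([proj(inf,[c[0]+C*x-S*y,c[1]+S*x+C*y,z]) for x,y,z in pts])
from scipy.optimize import least_squares
a=np.linspace(0,2*np.pi,200)
def circ(r,z): return [(r*np.cos(t),r*np.sin(t),z) for t in a if 1]
def sh(c):
    yaw=np.radians(-17.3)
    f=pr(i,c,yaw,[(-3.5e-3,0,.07),(-3.5e-3,0,.093)])[:,1]
    R=pr(i,c,yaw,circ(.007,.093)); R2=pr(i,c,yaw,circ(.005,.096))
    return np.array([f[0],f[1],max(R[:,1].max(),R2[:,1].max()),R[:,0].min(),R[:,0].max()])
ob=np.array([189.2,195.7,207,245,260.])
s=least_squares(lambda c:sh(c)-ob,[.4525,.04]);print('shaft',s.x.round(4),s.fun.round(2))
def kn(c):
    yaw=np.radians(-16.7)
    R=pr(k,c,yaw,circ(.021,.022)+circ(.021,.004)); T=pr(k,c,yaw,[(.018,0,.046),(-.022,0,.046)])
    return np.array([R[:,0].min(),R[:,0].max(),R[:,1].min(),T[0,1]])
ob=np.array([224,263,149,192.])
s=least_squares(lambda c:kn(c)-ob,[.4275,-.266]);print('knob',s.x.round(4),s.fun.round(2),kn(s.x))
E
```

```text
shaft [0.4512 0.0412] [-0.25 -0.06  0.31 -0.62  0.62]
knob [ 0.4293 -0.2665] [-0.51  0.51 -0.87  0.84] [223.48706013 263.51302584 148.13202338 192.83910413]
```

>>> {"api": "play_rows", "payload": {
  "increments": [
    {"slide": [-0.9,-4.4,40],"angular": [0,0,1],"claw": 1},
    {"slide": [0,0,40],"angular": [0,0,0],"claw": 1},
    {"slide": [0,0,40],"angular": [0,0,0],"claw": 1},
    {"slide": [0,0,40],"angular": [0,0,0],"claw": 1},
    {"slide": [0,0,30],"angular": [0,0,0],"claw": 1},
    {"slide": [0,0,12.5],"angular": [0,0,0],"claw": 1},
    {"slide": [0,0,0],"angular": [0,0,0],"claw": 1}
  ]
}}

```text
time: 7.9
ee_pos: [0.4285, -0.263, 0.0442]
tcp_rot: [179.9, -0.2, 163.5]
wrist_force: [0.3, -0.4, 0.9]
opening: 0.0852
grasp_force: 0.0
```

```bash
python3 - <<'E'
from h import *
o=bot.get_obs();print(o['ee_pos'],o['tcp_rot'],o['wrist_force'])
E
```

```text
[ 0.42853084 -0.26295976  0.0442311 ] [179.94345323  -0.18042411 163.48304323] [ 0.26670081 -0.35626199  0.92976612]
```

>>> {"api": "play_rows", "payload": {
  "increments": [
    {"slide": [-1,-2.5,0],"angular": [0,0,0],"claw": 1},
    {"slide": [0,0,0],"angular": [0,0,0],"claw": -1},
    {"slide": [0,0,0],"angular": [0,0,0],"claw": -1},
    {"slide": [0,0,0],"angular": [0,0,0],"claw": -1},
    {"slide": [0,0,0],"angular": [0,0,0],"claw": -1},
    {"slide": [0,0,0],"angular": [0,0,0],"claw": -1}
  ],
  "squeeze": 60
}}

```text
time: 8.5
ee_pos: [0.4291, -0.2668, 0.046]
tcp_rot: [-180.0, 0.0, 163.4]
wrist_force: [-0.2, -0.8, 0.3]
opening: 0.0122
grasp_force: 0.9
```

>>> {"api": "play_rows", "payload": {
  "increments": [
    {"slide": [0,0,0],"angular": [0,0,0],"claw": -1},
    {"slide": [0,0,-30],"angular": [0,0,0],"claw": -1},
    {"slide": [0,0,-40],"angular": [0,0,0],"claw": -1},
    {"slide": [0,0,-40],"angular": [0,0,0],"claw": -1},
    {"slide": [0,0,-30],"angular": [0,0,0],"claw": -1},
    {"slide": [0,0,0],"angular": [0,0,0],"claw": -1}
  ]
}}

```text
time: 9.1
ee_pos: [0.4304, -0.2675, 0.1902]
tcp_rot: [-179.9, 0.4, 163.4]
wrist_force: [-0.2, -0.5, -0.8]
opening: 0.0108
grasp_force: 58.6
```

```bash
python3 - <<'E'
from h import *
import pickle
print(bot.get_obs()['ee_pos'],bot.get_obs()['tcp_rot'])
im,i=snap('wrist','w4.png');pickle.dump(i,open('w4.pkl','wb'))
cv2.imwrite('pics/w4b.png',cv2.convertScaleAbs(cv2.resize(im[170:330,150:350],(750,600),interpolation=cv2.INTER_CUBIC),alpha=2)[:,:,::-1])
E
```

```text
[ 0.43042675 -0.26752026  0.19023719] [-179.90334943    0.35971165  163.42626082]
```

View pics/w4b.png

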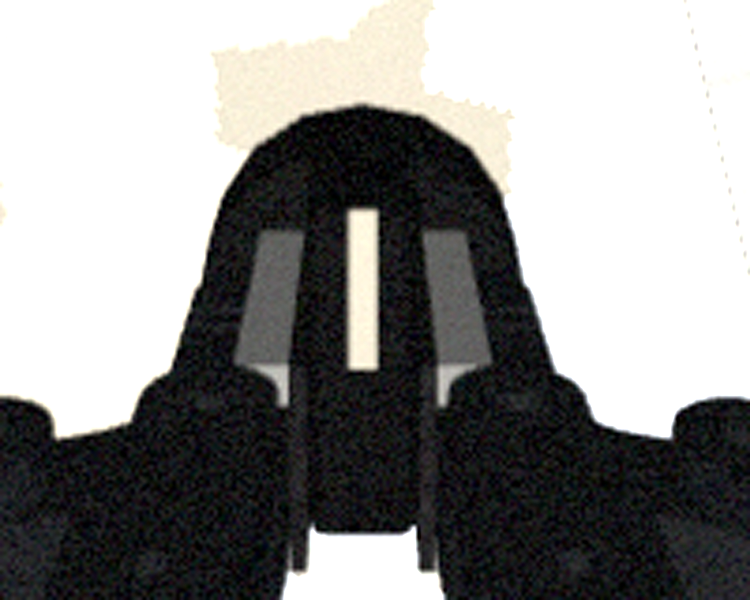

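The view shows the knob held by its bar with the pointer towards the camera. The white line runs from (362,208) to (362,370), parallel to the pads. Next I hover 45 mm beyond the shaft, so that one picture shows both knob and shaft.

>>> {"api": "play_rows", "payload": {
  "increments": [
    {"slide": [3.3,43.1,0],"angular": [0,0,0],"claw": -1},
    {"slide": [3.3,43.1,0],"angular": [0,0,0],"claw": -1},
    {"slide": [3.3,43.1,0],"angular": [0,0,0],"claw": -1},
    {"slide": [3.3,43.1,0],"angular": [0,0,0],"claw": -1},
    {"slide": [3.3,43.1,0],"angular": [0,0,0],"claw": -1},
    {"slide": [3.3,43.1,0],"angular": [0,0,0],"claw": -1},
    {"slide": [3.3,43.1,0],"angular": [0,0,0],"claw": -1}
  ]
}}

```text
time: 9.85
ee_pos: [0.4925, 0.0308, 0.1842]
tcp_rot: [-180.0, -0.1, 163.4]
wrist_force: [0.7, -0.7, -1.0]
opening: 0.0105
grasp_force: 58.7
```

>>> {"api": "play_rows", "payload": {
  "increments": [
    {"slide": [0,0,0],"angular": [0,0,0],"claw": -1},
    {"slide": [0,0,0],"angular": [0,0,0],"claw": -1},
    {"slide": [0,0,0],"angular": [0,0,0],"claw": -1}
  ]
}}

```text
time: 10.15
ee_pos: [0.4926, 0.0284, 0.1849]
tcp_rot: [-180.0, -0.1, 163.4]
wrist_force: [-0.5, 0.1, -0.5]
opening: 0.0108
grasp_force: 58.8
```

```bash
python3 - <<'E'
from h import *
import pickle
P=[];I=[];L=[]
for n in range(4):
    im,i=snap('wrist','w5.png');I.append(im.astype(float));L.append(i);o=bot.get_obs();P.append(np.r_[o['ee_pos'],o['tcp_rot']])
    print(P[-1].round(4),(-np.array(i['R']).T@i['t']).round(4))
A=np.mean(I,0);np.save('pics/w5m.npy',A);pickle.dump((L,P),open('w5.pkl','wb'))
u,v=map(int,proj(i,[.4512,.0412,.09]));print(u,v)
c=cv2.resize(A[v-30:v+30,u-30:u+30],(400,400),interpolation=cv2.INTER_CUBIC)
d=cv2.resize(A[170:330,165:325],(400,400),interpolation=cv2.INTER_CUBIC)
cv2.imwrite('pics/c5.png',cv2.convertScaleAbs(np.hstack([c,d]),alpha=2)[:,:,::-1]);print('orig',u-30,v-30,'s',400/60,2.5)
E
```

```text
[ 4.927000e-01  2.810000e-02  1.851000e-01 -1.799687e+02 -5.350000e-02
  1.633577e+02] [0.4273 0.0482 0.3085]
[ 4.927000e-01  2.800000e-02  1.854000e-01 -1.799795e+02 -3.460000e-02
  1.633336e+02] [0.4274 0.0479 0.3088]
[ 4.928000e-01  2.800000e-02  1.855000e-01 -1.799874e+02 -1.590000e-02
  1.633269e+02] [0.4274 0.0478 0.309 ]
[ 4.929000e-01  2.810000e-02  1.857000e-01 -1.799943e+02 -3.200000e-03
  1.633290e+02] [0.4275 0.0478 0.3091]
246 141
orig 216 111 s 6.666666666666667 2.5
```

View pics/c5.png

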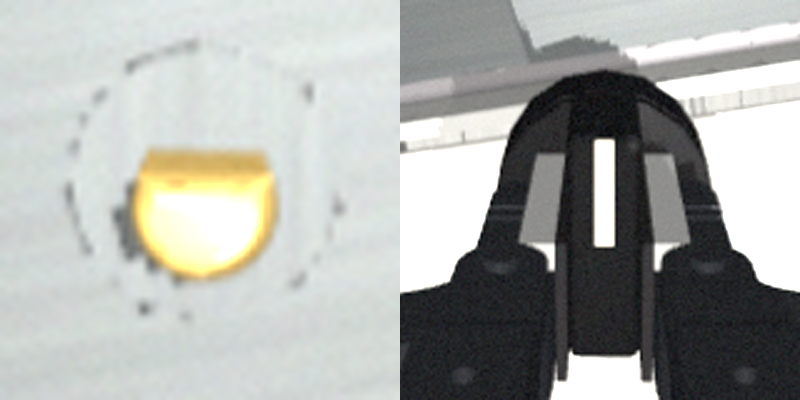

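The averaged view shows the shaft as a D with a horizontal flat edge at crop row 150 and its round side down to row 280, columns 133-277. The knob is in the pads, with the line at column 605 and the far end of the bar at row 355. The yaws agree within about 1 degree. I fit both in this one image.

```bash
python3 - <<'E'
from h import *
import pickle
from scipy.optimize import least_squares
from scipy.spatial.transform import Rotation as Ro
L,P=pickle.load(open('w5.pkl','rb'));i=L[-1];p=P[-1]
T=Ro.from_euler('xyz',p[3:],degrees=True).as_matrix();yaw=np.arctan2(-T[1,0],-T[0,0]);print(np.degrees(yaw))
def pr(c,pts):
    C,S=np.cos(yaw),np.sin(yaw)
    return np.array([proj(i,[c[0]+C*x-S*y,c[1]+S*x+C*y,z]) for x,y,z in pts])
a=np.linspace(0,2*np.pi,200);circ=lambda r,z:[(r*np.cos(t),r*np.sin(t),z) for t in a]
def sh(c):
    f=pr(c,[(-3.5e-3,0,.07),(-3.5e-3,0,.093)])[:,1];R=pr(c,circ(.007,.093))
    return np.array([f[0],f[1],R[:,1].max(),R[:,0].min(),R[:,0].max()])
s=least_squares(lambda c:sh(c)-[133.5,137.4,153,236,257.5],[.451,.041]);print('shaft',s.x.round(4),s.fun.round(2))
def kn(c):
    z=c[2];R=pr(c,circ(.021,z)+circ(.021,z+.018));t=pr(c,[(.018,0,z+.042)])[0]
    return np.array([t[0],R[:,1].min(),t[1]])
for z in(.143,.145,.147):
    k=least_squares(lambda c:np.r_[(kn([c[0],c[1],z])-[246.9,198.8,312])],p[:2]);print('knob z',z,k.x.round(4),k.fun.round(2))
    d=np.r_[s.x-k.x,0]; print('   tool slide mm',(T.T@d*1000).round(1),'knob rel tcp tool',(T.T@np.r_[k.x-p[:2],0]*1000).round(1))
E
```

```text
-16.671000370798247
shaft [0.4514 0.041 ] [ 0.14 -0.49  0.38 -0.23  0.23]
knob z 0.143 [0.4927 0.0286] [ 0.   -1.54  1.4 ]
   tool slide mm [43.2  0.1  0. ] knob rel tcp tool [ 0.3  0.4 -0. ]
knob z 0.145 [0.4917 0.0288] [ 0.   -2.4   2.18]
   tool slide mm [42.2  0.1  0. ] knob rel tcp tool [1.3 0.4 0. ]
knob z 0.147 [0.4908 0.0291] [ 0.   -3.29  2.97]
   tool slide mm [41.1  0.1  0. ] knob rel tcp tool [2.4 0.4 0. ]
```

>>> {"api": "play_rows", "payload": {
  "increments": [
    {"slide": [22,0,0],"angular": [0,0,0],"claw": -1},
    {"slide": [21,0,0],"angular": [0,0,0],"claw": -1},
    {"slide": [0,0,20],"angular": [0,0,0],"claw": -1},
    {"slide": [0,0,18],"angular": [0,0,0],"claw": -1},
    {"slide": [0,0,0],"angular": [0,0,0],"claw": -1},
    {"slide": [0,0,0],"angular": [0,0,0],"claw": -1},
    {"slide": [0,0,0],"angular": [0,0,0],"claw": -1}
  ],
  "squeeze": 80
}}

```text
time: 11.05
ee_pos: [0.4523, 0.0411, 0.1488]
tcp_rot: [180.0, 0.1, 163.4]
wrist_force: [0.6, 1.1, -0.3]
opening: 0.0098
grasp_force: 83.2
```

>>> {"api": "play_rows", "payload": {
  "increments": [
    {"slide": [0,0,4],"angular": [0,0,0],"claw": -1},
    {"slide": [0,0,3],"angular": [0,0,0],"claw": -1},
    {"slide": [0,0,3],"angular": [0,0,0],"claw": -1},
    {"slide": [0,0,3],"angular": [0,0,0],"claw": -1},
    {"slide": [0,0,2],"angular": [0,0,0],"claw": -1},
    {"slide": [0,0,0],"angular": [0,0,0],"claw": -1}
  ]
}}

```text
time: 11.65
ee_pos: [0.4516, 0.0413, 0.1324]
tcp_rot: [-180.0, -0.0, 163.4]
wrist_force: [0.2, -0.4, -0.0]
opening: 0.01
grasp_force: 83.2
```

>>> {"api": "play_rows", "payload": {
  "increments": [
    {"slide": [0,0,2],"angular": [0,0,0],"claw": -1},
    {"slide": [0,0,2],"angular": [0,0,0],"claw": -1},
    {"slide": [0,0,2],"angular": [0,0,0],"claw": -1},
    {"slide": [0,0,2],"angular": [0,0,0],"claw": -1},
    {"slide": [0,0,1.5],"angular": [0,0,0],"claw": -1},
    {"slide": [0,0,0],"angular": [0,0,0],"claw": -1},
    {"slide": [0,0,0],"angular": [0,0,0],"claw": -1}
  ]
}}

```text
time: 12.35
ee_pos: [0.4518, 0.0413, 0.1236]
tcp_rot: [180.0, 0.0, 163.4]
wrist_force: [-1.2, -0.6, 2.9]
opening: 0.0101
grasp_force: 83.7
```

>>> {"api": "play_rows", "payload": {
  "increments": [
    {"slide": [0,0,2],"angular": [0,0,0],"claw": -1},
    {"slide": [0,0,2],"angular": [0,0,0],"claw": -1},
    {"slide": [0,0,2],"angular": [0,0,0],"claw": -1},
    {"slide": [0,0,0],"angular": [0,0,0],"claw": -1},
    {"slide": [0,0,0],"angular": [0,0,0],"claw": -1},
    {"slide": [0,0,0],"angular": [0,0,0],"claw": -1}
  ]
}}

```text
time: 12.95
ee_pos: [0.4519, 0.0413, 0.1177]
tcp_rot: [180.0, 0.0, 163.4]
wrist_force: [-2.8, 0.2, 7.3]
opening: 0.0097
grasp_force: 84.4
```

>>> {"api": "play_rows", "payload": {
  "increments": [
    {"slide": [0,0,1],"angular": [0,0,0],"claw": -1},
    {"slide": [0,0,0],"angular": [0,0,0],"claw": -1},
    {"slide": [0,0,0],"angular": [0,0,0],"claw": -1}
  ]
}}

```text
time: 13.25
ee_pos: [0.4519, 0.0413, 0.1168]
tcp_rot: [180.0, 0.0, 163.4]
wrist_force: [-2.4, -0.7, 8.7]
opening: 0.0102
grasp_force: 84.5
```

```bash
python3 - <<'E'
from h import *
im,i=snap('wrist','w6.png');s,_=snap('scene','s6.png')
cv2.imwrite('pics/c6.png',cv2.convertScaleAbs(np.hstack([cv2.resize(im[130:330,150:350],(400,400)),cv2.resize(s[150:290,180:320],(400,400))]),alpha=1.8)[:,:,::-1])
o=bot.get_obs();print(o['time'],o['ee_pos'],o['wrist_force'])
E
```

```text
13.35 [0.45193052 0.04132241 0.11681628] [-2.76566349 -0.52142134  8.634277  ]
```

View pics/c6.png

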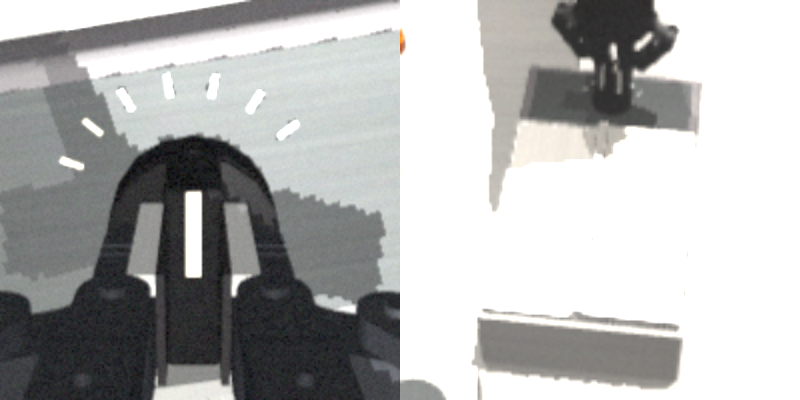

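The picture shows the knob unchanged in the pads (line still at row 225), seated on the ledge, and both flaps level. The spring pushes back with about 8.6 N. I hand it in.

```bash
python3 -c "
from workcell import bot
print(bot.job_done())"
```

```text
the job is handed in; nothing more can be done
None
```

I closed the inner flap, then the outer, and handed the job in at about 13 s with the knob aligned, fully on the shaft and still held pressed in at about 8.6 N; no verdict came back.

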